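# Nest a food can for date marking

## Robot

A 6-joint arm with a two-finger parallel gripper is mounted at the origin on the work surface. World frame = base frame: x ahead of the robot, y to its left, z up, the work surface at z = 0. Lengths are in mm, angles in rad, forces in N, time in s.
With the tool pointing down it reaches from about 350 to 975 mm from the base axis. Payload 7.1 kg.
Tool frame: the origin (TCP) lies at the very end of the fingers, on their centre line; the grasp point (between the pads) lies 19 mm behind it; z points along the fingers, x is the direction in which the jaws open and shut, and the axes are right-handed (so a half turn about z gives the same grasp; the last joint's range is limited). The gripper opens to 88 mm and grips with 3 to 60 N. Pads are 20 mm wide; open, the fingers measure 115 mm over their backs; the gripper's body (75 mm by 178 mm) begins 61 mm behind the grasp point.
Start: joints at [1.319, 0.423, 1.63, -0, 1.089, -0.019], TCP at [144.158, 608.131, 222.675] pointing down, gripper open.
Joint ranges: [-3, 3], [-0.9, 2.11], [0.09, 2.58], [-1.31, 4.45], [0.11, 2.69], [-2.54, 2.54]. Speed limits (rad/s): [2.39, 2.39, 3.01, 3.14, 3.14, 3.14].

## Interface

Orientations are given as a rotation vector (axis times angle).
In Python, from workcell import * gives the robot as it stands.
- The arm moves only by the tool arm_command, never from a script. Its argument "increments" is a list of rows, each a list of 2 entries, a list of its own where there are three numbers: the shift along the tool's x, y, z in cm, then the turn about the tool's z in degrees. In form: [[[dx, dy, dz], turn], ...]. A call has 1 to 20 rows; each row shifts and turns the pose as measured when the row begins, along the tool's axes as they then stand; what a row does not reach is not made up. A row lasts 1/10 s, in which the tool goes at most 50 mm and 8.59 degrees, less where a joint would pass 70% of its speed; a pose out of reach is approached as far as the arm can. A call is refused whole if a number of a shift passes 5 or a number of a turn 8.59, either way. A call with a gripper value outside its range is refused whole. "gripper" is the opening, from 0 (shut) to 1 (fully open), set as the call begins (left out, the last holds). The fingers move at their own pace and stop on an object; the grip force is fixed at half the most. Time passes only in rows, so rows that do not move let the fingers close. It gives the time, the measured TCP pose, the force and the opening at its end, in the units of the state.
- get_obs(): the state, without advancing time (a new reading comes with each control period).
- get_image(name): name is "side" or "top" or "wrist"; returns the picture (400x640x3 uint8, red, green, blue); there is no depth.
- camera_params(name): a dict with "K" (3x3 intrinsics, pixels), "rvec" (rotation vector, rad) and "tvec" (3), from world to camera coordinates, as OpenCV has them; the wrist camera has in their place "T_tool_cam" (4x4, takes a point from camera to tool coordinates, whose origin is the TCP and whose axes are the tool frame's). Camera axes: x right, y down, z forward; pixel columns grow to the right and rows downward; lengths in mm; the calibration is good to about 2 mm. A picture is of the moment at which its call begins: read the wrist's pose just before it. camera_params takes no time and is no camera call.
- close_job(): hands the job in, once; it reports no verdict.
The state is a dict: "t": time; "qpos": joint angles; "qvel": joint speeds; "joint_torque": joint torques, N m; "ee_pos": TCP position; "orientation": TCP orientation; "ft_force": force on the tool from outside, world axes, zero at the start; "moment": the same for the moment, N m; "width": finger opening in mm.
Only numpy, scipy, OpenCV 4.12 (cv2) and the standard library are available. Lean on these libraries where they do the work, as an engineer would, in place of code of your own. Each camera call takes 0.05 s, during which the arm holds its last target.

## Task

Get the yellow-labelled can ready for the date marker: without picking it up, slide it along the aluminium deck until it rests against both steel posts in front of the marker, then swing the arm in until its red roller touches the can from behind, so that all three points hold it. Keep the can standing on the deck and leave the other groceries where they are.

Things in the scene. Friction and masses are not known exactly. Their poses are not given: they have to be found in the camera images.
- can: The can to be marked: upright cylinder, 68 mm diameter, 80 mm tall, yellow label with white band, about 0.3 kg (varies). Origin under its centre, z its axis. Starts standing loose on the deck, 110 to 170 mm from its seat towards nest -x, up to 25 mm to either side. Pushed below mid-height it slides without tipping; one finger can let it veer sideways, two spread fingertips steer it.
- nest: The date marker, fixed. Origin at bench level below the seat: the can's centre must finish over it. Local x is the way the can enters (from -x towards +x), y to the left of that, z up. Aluminium deck 6 mm thick, x -210 to +130, y -120 to +70 mm. White housing 103 mm tall, x +57 to +127, y -60 to +60 mm; its black nozzle reaches to x +46 mm, 40 to 60 mm above the bench.
- gate (a joint): Angle of the swing arm about its upright pivot (rad). 0 = parked, pointing to nest -x and 0.3 rad outward to nest -y; grows as the arm turns clockwise seen from above; the roller meets the seated can at about 1.87 (arm along nest +y); stop at 2.1. Starts between 0 and 0.3. Stiff (0.06 N m of friction): stays where it is left.
- gate_pivot (a point): The arm's pivot axis, on the deck at nest x -44, y -85 mm; the point lies 30 mm above the bench. Pivot about 20 mm diameter, top 38 mm above the bench.
- gate_roller (a point): Centre of the upright slippery red roller (does not spin) at the arm's free end, 85 mm from the pivot axis: 20 mm diameter, 16 to 62 mm above the bench; the point lies 39 mm above the bench. The arm bar is 14 mm wide, 24 to 36 mm above the bench. Closed on the seated can it stands at nest x -44, y 0. Push it from its outer side.
- green_can: Bystander: can with green label, 68 mm diameter, 80 mm tall, standing on the bench; origin under its centre.
- flat_tin: Bystander: flat tin with blue label, 84 mm diameter, 36 mm tall, on the bench; origin under its centre.
- jar: Bystander: brown jar with red lid, 83 mm diameter, 115 mm tall, on the bench; origin under its centre.
- left_post (a point): Axis of the fixed post at nest x +27, y +32 mm: steel, very smooth and slippery, 16 mm diameter, top 64 mm above the bench with a black cap; the point lies 30 mm above the bench. A 68 mm can touching both posts stands exactly over the nest origin. Two fingertips can hold the can off to one side against one post; a last nudge with one (or closed) fingertip along nest +x lets it settle on both.
- right_post (a point): Axis of the other fixed post, alike, at nest x +27, y -32 mm; the point lies 30 mm above the bench.

How it is judged:
By the outcome, as a careful person would: the job done as asked, in the order asked, and still so for the second after the job is handed in, with the robot touching nothing.
It also fails if it takes over 64 s, if anything falls off the work surface, if the arm or the gripper's body presses on something with over 40 N, if the wrist force passes 120 N, or if a joint passes its speed limit or range.

## Working session

There is one attempt and no reset: what is moved stays moved. The work goes in short steps, Python scripts to look and compute and a tool call to move; the robot and the scene stay as the last step left them, time stands still between calls to the robot, and variables do not carry over. Pictures are saved under pics/ and viewed, and the job is handed in when it is done.

Besides the shell and the picture viewer there is one more tool, called after "Request:" as a command line: name --argument value ..., lists and objects as JSON in quotes. arm_command: Moves the arm, as the interface text tells. Its arguments: {"type":"object","properties":{"increments":{"type":"array","items":{"type":"array"}},"gripper":{"type":"number"}},"required":["increments"]}

```bash
ls; mkdir -p pics
python3 - <<'E'
from workcell import *
import cv2
print(get_obs())
for n in ["side","top","wrist"]:
    im=get_image(n); cv2.imwrite(f"pics/{n}0.png",im[:,:,::-1])
    print(n,camera_params(n))
E
```

```text
pics
{'t': 0.0, 'qpos': array([ 1.31903480e+00,  4.23838187e-01,  1.63068834e+00, -2.10414637e-05,
        1.08858431e+00, -1.90364364e-02]), 'qvel': array([-2.97606165e-03,  3.37697150e-05,  3.34556026e-05, -1.44287316e-03,
        2.16001013e-04,  4.57798700e-04]), 'joint_torque': array([ 2.30284953e-03, -5.44621110e+01, -2.73667824e+01,  6.44582463e-02,
        2.27245566e-02, -1.41539431e-04]), 'ee_pos': array([144.00856696, 607.61403929, 221.90400192]), 'orientation': array([ 2.46358633e+00,  1.94794200e+00, -1.88019824e-03]), 'ft_force': array([ 0.79424481, -0.57083951,  0.74211938]), 'moment': array([-0.02700386,  0.05567996,  0.01359618]), 'width': 87.99466597417045}
side {'K': array([[392.75753549,   0.        , 321.01270578],
       [  0.        , 392.75753549, 201.28031767],
       [  0.        ,   0.        ,   1.        ]]), 'rvec': array([ 0.50362851, -2.62387712,  1.26729704]), 'tvec': array([545.02839717, 110.79615686, 733.75893774])}
top {'K': array([[415.99132161,   0.        , 317.98608952],
       [  0.        , 415.99132161, 195.9361519 ],
       [  0.        ,   0.        ,   1.        ]]), 'rvec': array([ 2.20791603, -2.14203575,  0.22083546]), 'tvec': array([ 76.03164895, 560.81801499, 652.87210789])}
wrist {'K': array([[316.19240214,   0.        , 318.71633373],
       [  0.        , 316.19240214, 198.47829818],
       [  0.        ,   0.        ,   1.        ]]), 'T_tool_cam': array([[ 9.99999801e-01,  3.98530755e-04, -4.89856174e-04,
         1.25985150e+00],
       [-2.60171926e-04,  9.66821007e-01,  2.55454638e-01,
        -6.97801130e+01],
       [ 5.75409769e-04, -2.55454460e-01,  9.66820918e-01,
        -1.62487728e+02],
       [ 0.00000000e+00,  0.00000000e+00,  0.00000000e+00,
         1.00000000e+00]])}
```

View pics/side0.png

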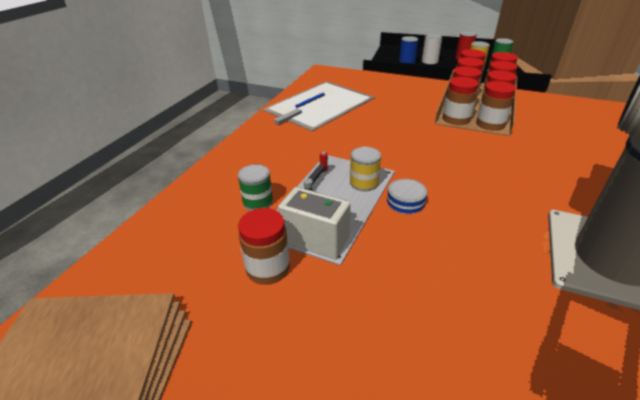

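View pics/top0.png

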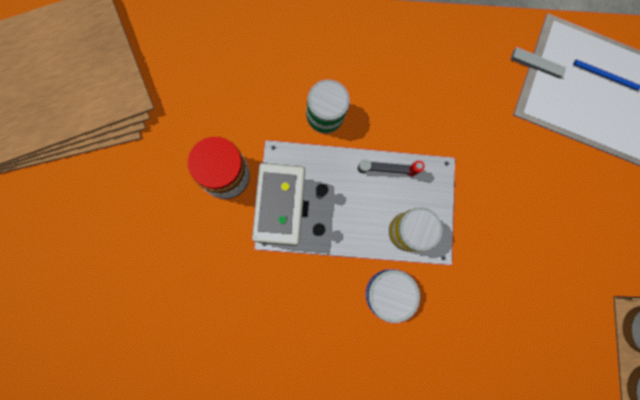

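View pics/wrist0.png

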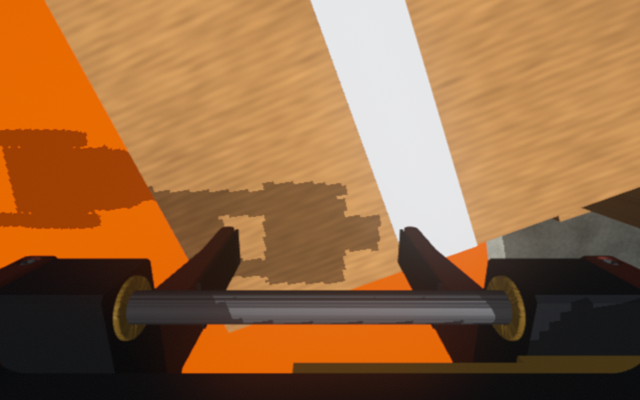

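The top view shows the deck at roughly columns 256-455 and rows 141-264. The yellow can's top is near (420,230), the post caps at (321,190) and (319,229), the pivot at (365,166) and the roller at (418,168). The housing is at (280,203), the flat tin at (394,296) and the green can at (328,100). The side view shows the can at (365,168) and the roller at (323,160). Next I'll measure these.

```bash
cat > h.py <<'E'
import numpy as np, cv2
from scipy.spatial.transform import Rotation as R
def cam(workcell,n,obs=None):
    p=workcell.camera_params(n)
    if n=="wrist":
        T=np.eye(4);T[:3,:3]=R.from_rotvec(obs["orientation"]).as_matrix();T[:3,3]=obs["ee_pos"]
        M=T@p["T_tool_cam"]; return p["K"],M[:3,:3],M[:3,3]
    Rm=R.from_rotvec(p["rvec"]).as_matrix(); return p["K"],Rm.T,-Rm.T@p["tvec"]
def ray(c,uv):
    d=c[1]@np.linalg.inv(c[0])@np.array([uv[0],uv[1],1.]); return c[2],d/np.linalg.norm(d)
def onz(c,uv,z):
    o,d=ray(c,uv); return o+d*(z-o[2])/d[2]
def tri(c1,u1,c2,u2):
    o1,d1=ray(c1,u1);o2,d2=ray(c2,u2)
    s=np.linalg.lstsq(np.c_[d1,-d2],o2-o1,rcond=None)[0]
    a=o1+s[0]*d1;b=o2+s[1]*d2; return (a+b)/2,np.linalg.norm(a-b)
def proj(c,P):
    q=c[0]@(c[1].T@(np.asarray(P)-c[2])); return q[:2]/q[2]
def blobs(im,lo,hi,roi,amin=5):
    hsv=cv2.cvtColor(im,cv2.COLOR_RGB2HSV); m=cv2.inRange(hsv,np.array(lo),np.array(hi))
    x0,y0,x1,y1=roi; k=np.zeros_like(m);k[y0:y1,x0:x1]=m[y0:y1,x0:x1]
    n,l,s,ce=cv2.connectedComponentsWithStats(k)
    return [(ce[i].round(1),s[i].tolist()) for i in range(1,n) if s[i][4]>=amin]
E
python3 - <<'E'
import workcell as w
from h import *
t=cv2.imread("pics/top0.png")[:,:,::-1].copy(); s=cv2.imread("pics/side0.png")[:,:,::-1].copy()
print("caps",blobs(t,(0,0,0),(180,255,45),(300,175,335,245)))
print("redT",blobs(t,(0,150,80),(6,255,255),(400,150,440,185)),blobs(t,(172,120,80),(180,255,255),(400,150,440,185)))
print("redS",blobs(s,(0,150,80),(6,255,255),(310,145,335,180)),blobs(s,(172,120,80),(180,255,255),(310,145,335,180)))
print("yelT",blobs(t,(18,100,60),(35,255,255),(385,200,450,262)))
print("yelS",blobs(s,(18,100,60),(35,255,255),(340,140,390,200)))
a=cv2.resize(t[130:320,240:470],None,fx=3.4,fy=3,interpolation=2); cv2.imwrite("pics/tz.png",a[:,:,::-1])
a=cv2.resize(s[130:270,270:440],None,fx=4,fy=4,interpolation=2); cv2.imwrite("pics/sz.png",a[:,:,::-1])
for n in("top","side"): print(n,cam(w,n)[2])
E
```

```text
caps [(array([321.4, 189.9]), [317, 185, 11, 12, 101]), (array([304.9, 208.3]), [303, 201, 5, 16, 65]), (array([318.5, 229.2]), [314, 224, 10, 11, 90])]
redT [(array([415.1, 168.1]), [410, 161, 13, 13, 75])] [(array([409.6, 169. ]), [409, 167, 2, 6, 8])]
redS [(array([323.6, 159.6]), [320, 152, 8, 19, 89])] []
yelT [(array([397.6, 233.7]), [390, 214, 24, 37, 233])]
yelS [(array([364.6, 168. ]), [351, 159, 29, 16, 289]), (array([364. , 182.6]), [350, 175, 29, 14, 257])]
top [460.04924548 133.19887684 719.13308767]
side [303.27550331 672.50337982 550.9057034 ]
```

View pics/tz.png

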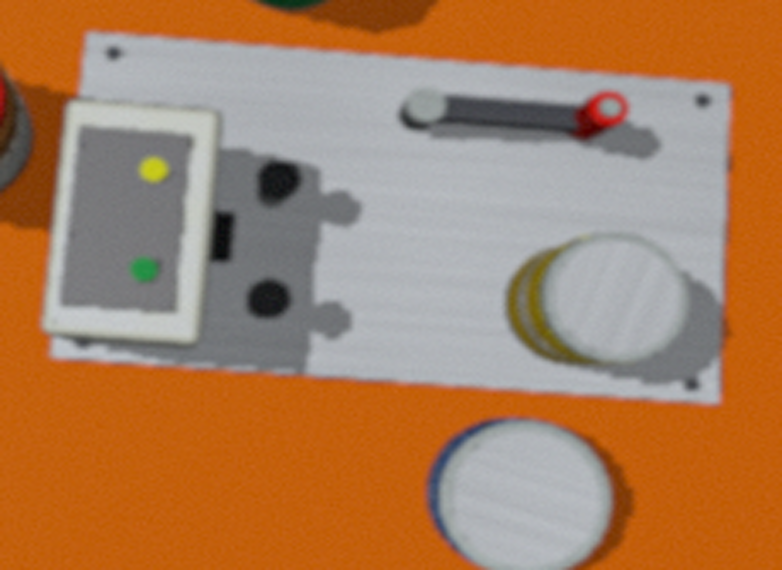

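View pics/sz.png

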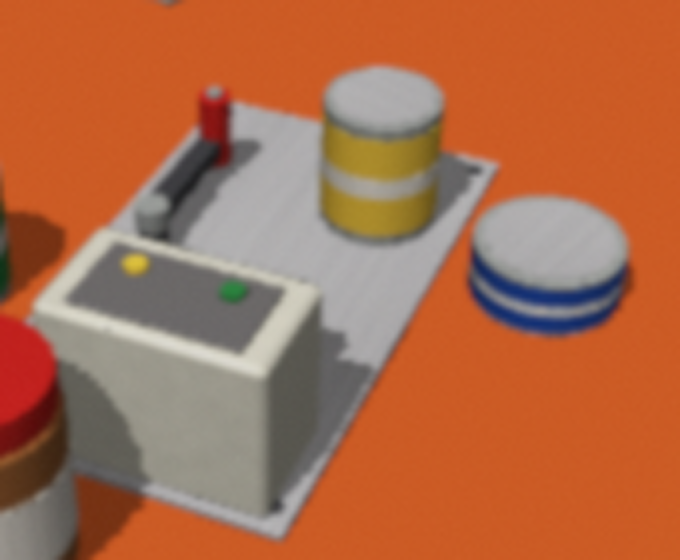

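Run:
```python
import workcell as w
from h import *
np.set_printoptions(precision=1,suppress=True)
T=cam(w,"top");S=cam(w,"side")
for n,a,b in [("can top",(420.6,229.3),(365.5,155)),("roller top",(419.4,165.3),(323.7,152.8)),("pivot top",(365.9,164.3),(308,180)),("tin top",(394.5,296.),(407,190)),("green led",(282.7,219.7),(328.3,202.8)),("yel led",(285.3,186.3),(303.9,196.2)), ("deck corner -x-y",(455.3,158),(328,155)),("deck -x+y",(451.8,264.7),(394.5,170.5)),("deck +x+y",(254.1,249.3),(341,264))]:
    print(n,*tri(T,a,S,b))
c=np.array([onz(T,(240+x/3.4,130+y/3.),6)[:2] for x,y in [(86,32),(732,84),(720,404),(48,358)]])
print(c, np.linalg.norm(np.roll(c,1,0)-c,axis=1))
loc=np.array([(130,-120),(-210,-120),(-210,70),(130,70)],float)
pl=[onz(T,(321.4,189.9),64)[:2],onz(T,(318.5,229.2),64)[:2],onz(T,(365.9,164.3),38)[:2]]
loc=np.r_[loc,[(27,-32),(27,32),(-44,-85)]]; W=np.r_[c,pl]
def fit(loc,W):
    lc,wc=loc.mean(0),W.mean(0);H=(loc-lc).T@(W-wc)
    th=np.arctan2(H[0,1]-H[1,0],H[0,0]+H[1,1]); Rm=np.array([[np.cos(th),-np.sin(th)],[np.sin(th),np.cos(th)]])
    return th,wc-Rm@lc,Rm
for idx in (range(7),[4,5,6]):
    idx=list(idx);th,o,Rm=fit(loc[idx],W[idx]); print("nest",th,o,"resid\n",((W-o)@Rm-loc)) 
th,o,Rm=fit(loc,W)
for n,uv,z in [("can",(420.6,229.3),86),("roller",(419.4,165.3),62),("tin",(394.5,296),36),("green",(328,100),80)]:
    p=onz(T,uv,z)[:2];print(n,p,"nest",(p-o)@Rm)
```

```text
can top [505.2 -65.1  83.7] 0.7884382948690767
roller top [610.2 -70.4  64.2] 1.2007566669496155
pivot top [614.4  13.7  39.5] 0.18988651513080074
tin top [398.8 -36.3  33.6] 0.851402074895167
green led [511.7 148.3 102.7] 0.33591284131909027
yel led [561.7 146.2 102.8] 0.1389365715995531
deck corner -x-y [ 636.8 -155.9    3.7] 7.946116161437321
deck -x+y [ 450.8 -144.     5.3] 0.17046048962609045
deck +x+y [468.1 196.8   5.4] 0.017467371055958098
[[ 657.4  186.2]
 [ 640.1 -154. ]
 [ 450.8 -143.7]
 [ 468.   196.7]] [189.7 340.7 189.6 340.8]
nest 1.5184528210579995 [531.4  62.8] resid
 [[-0.2  0.7]
 [-0.9  0.1]
 [-0.4 -0.3]
 [ 0.4  0.4]
 [ 1.2  0.5]
 [ 0.9 -0.5]
 [-1.  -0.9]]
nest 1.5122676024288435 [531.8  63.4] resid
 [[-0.   1.7]
 [-0.7 -0.9]
 [-1.4 -1.3]
 [-0.6  1.4]
 [ 0.8  1. ]
 [ 0.2 -0.1]
 [-1.  -0.9]]
can [504.7 -64.4] nest [-128.5   20.1]
roller [611.3 -70.9] nest [-129.4  -86.7]
tin [398.6 -35.9] nest [-105.5  127.6]
green [708.6  83.4] nest [  29.8 -175.9]
```

```bash
cat >> h.py <<'E'
O=np.array([531.4,62.8]);TH=1.5185
NR=np.array([[np.cos(TH),-np.sin(TH)],[np.sin(TH),np.cos(TH)]])
def n2w(p): return O+NR@np.asarray(p,float)
def w2n(p): return NR.T@(np.asarray(p)[:2]-O)
def plan(obs,nxy,z,push):   # push = nest angle of push direction (tool -y)
    M=R.from_rotvec(obs["orientation"]).as_matrix()
    d=np.r_[n2w(nxy),z]-obs["ee_pos"]
    ax=TH+push-np.pi/2; cur=np.arctan2(M[1,0],M[0,0])
    turn=-np.degrees((ax-cur+np.pi)%(2*np.pi)-np.pi)   # tool z down
    # straight shift in current tool axes (before any turn)
    return "tool shift cm",(M.T@d/10).round(2),"turn deg",round(turn,1),"world d",d.round(1)
def stat(obs):
    M=R.from_rotvec(obs["orientation"]).as_matrix()
    return dict(t=round(obs["t"],2),nest=w2n(obs["ee_pos"]).round(1),z=round(obs["ee_pos"][2],1),push=round((np.arctan2(M[1,0],M[0,0])+np.pi/2-TH+np.pi)%(2*np.pi)-np.pi,3),F=obs["ft_force"].round(1),w=round(obs["width"],1),tilt=M[:,2].round(3))
E
python3 - <<'E'
import workcell as w
from h import *
o=w.get_obs();print(stat(o));a=np.arctan2(-20,128.5);u=np.array([np.cos(a),np.sin(a)])
print(a,n2w(np.array([-128.5,20.1])-62*u),plan(o,np.array([-128.5,20.1])-62*u,222,a))
E
```

```text
{'t': 0.15, 'nest': array([523.9, 415.3]), 'z': np.float64(222.1), 'push': np.float64(1.39), 'F': array([ 0. , -0. ,  0.2]), 'w': 87.8, 'tilt': array([-0.   , -0.001, -1.   ])}
-0.1544031997334322 [ 491.88615433 -125.15388863] ('tool shift cm', array([-63.29,  50.75,   0.08]), 'turn deg', np.float64(88.5), 'world d', array([ 3.478e+02, -7.329e+02, -1.000e-01]))
```

Request:
arm_command --increments '[[[-3.2,2.55,0],0],[[-3.2,2.55,0],0],[[-3.2,2.55,0],0],[[-3.2,2.55,0],0],[[-3.2,2.55,0],0],[[-3.2,2.55,0],0],[[-3.2,2.55,0],0],[[-3.2,2.55,0],0],[[-3.2,2.55,0],0],[[-3.2,2.55,0],0],[[-3.2,2.55,0],0],[[-3.2,2.55,0],0],[[-3.2,2.55,0],0],[[-3.2,2.55,0],0],[[-3.2,2.55,0],0],[[-3.2,2.55,0],0],[[-3.2,2.55,0],0],[[-3.2,2.55,0],0],[[-3.2,2.55,0],0],[[-3.2,2.55,0],0]]' --gripper 0.5

```text
t: 2.15
ee_pos: [502.7, -158.2, 221.0]
orientation: [2.456, 1.957, 0.003]
ft_force: [0.3, -0.2, -0.1]
width: 43.9
```

Request:
arm_command --increments '[[[0,0,0],8.5],[[0,0,0],8.5],[[0,0,0],8.5],[[0,0,0],8.5],[[0,0,0],8.5],[[0,0,0],8.5],[[0,0,0],8.5],[[0,0,0],8.5],[[0,0,0],8.5],[[0,0,0],8.5],[[0,0,0],3.5],[[0,0,0],0]]'

```text
t: 3.35
ee_pos: [502.9, -164.2, 218.0]
orientation: [-3.121, 0.354, 0.003]
ft_force: [-0.5, 0.6, 0.6]
width: 43.4
```

```bash
cat > p.py <<'E'
import sys,workcell as w
from h import *
a=[float(x) for x in sys.argv[1:]]
o=w.get_obs();print(stat(o));print(plan(o,a[:2],a[2],a[3]))
E
python3 p.py -189.7 29.6 222 -0.154
```

```text
{'t': 3.35, 'nest': array([-228.2,   16.6]), 'z': np.float64(218.0), 'push': np.float64(-0.174), 'F': array([-0.5,  0.6,  0.6]), 'w': 43.4, 'tilt': array([-0.002,  0.001, -1.   ])}
('tool shift cm', array([-1.95, -3.57, -0.4 ]), 'turn deg', np.float64(-1.1), 'world d', array([-11. ,  39.1,   4. ]))
```

Request:
arm_command --increments '[[[-1.9,-3.5,0],-1.1],[[0,0,0],0],[[0,0,0],0]]'

```text
t: 3.65
ee_pos: [492.0, -125.3, 217.7]
orientation: [-3.125, 0.316, 0.003]
ft_force: [-0.1, -0.5, -0.0]
width: 43.8
```

Run:
```python
import workcell as w
from h import *
o=w.get_obs();im=w.get_image("wrist");cv2.imwrite("pics/w1.png",im[:,:,::-1]);print(stat(o),w.get_obs()["t"])
C=cam(w,"wrist",o)
for n,p,z in [("can",(-128.5,20.1),86),("lp",(27,32),64),("rp",(27,-32),64),("roller",(-129.4,-86.7),62),("piv",(-44,-85),38)]: print(n,proj(C,np.r_[n2w(p),z]).round(1))
np.savez("w1.npz",e=o["ee_pos"],r=o["orientation"])
```

```text
{'t': 3.65, 'nest': array([-189.9,   29.5]), 'z': np.float64(217.7), 'push': np.float64(-0.149), 'F': array([-0.1, -0.5, -0. ]), 'w': 43.8, 'tilt': array([-0.002,  0.001, -1.   ])} 3.7
can [319.4 124.8]
lp [278.6 -59.3]
rp [353.3 -72.7]
roller [428.8 108.2]
piv [413.5  18.6]
```

View pics/w1.png

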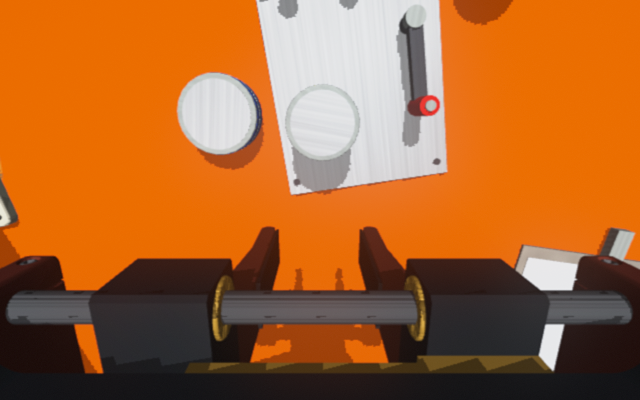

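The wrist view has the can top at (322,122), where (319,125) was predicted. The roller is at (428,105) against a predicted (429,108). The pose agrees to about 2 mm, so I'll go down behind the can.

Request:
arm_command --increments '[[[0,0,4.7],0],[[0,0,4.7],0],[[0,0,4.7],0],[[0,0,4.7],0],[[0,0,0],0],[[0,0,0],0]]'

```text
t: 4.3
ee_pos: [497.7, -130.0, 26.1]
orientation: [3.125, -0.315, 0.01]
ft_force: [0.1, 0.4, 0.3]
width: 44.4
```

```bash
python3 p.py -36 5.6 30 -0.154
```

```text
{'t': 4.3, 'nest': array([-194.3,   23.6]), 'z': np.float64(26.1), 'push': np.float64(-0.148), 'F': array([0.1, 0.4, 0.3]), 'w': 44.4, 'tilt': array([ 0.006, -0.001, -1.   ])}
('tool shift cm', array([ -0.56, -15.92,  -0.39]), 'turn deg', np.float64(0.3), 'world d', array([ 26.2, 157.1,   3.9]))
```

Request:
arm_command --increments '[[[-0.6,0,-0.3],0],[[0,0,0],0],[[0,-0.5,0],0],[[0,-0.5,0],0],[[0,-0.5,0],0],[[0,-0.5,0],0],[[0,-0.5,0],0],[[0,-0.5,0],0],[[0,-0.5,0],0],[[0,-0.5,0],0],[[0,-0.5,0],0],[[0,-0.5,0],0],[[0,-0.5,0],0],[[0,-0.5,0],0],[[0,0,0],0]]'

```text
t: 5.8
ee_pos: [510.6, -67.1, 39.5]
orientation: [3.121, -0.312, 0.036]
ft_force: [0.6, -0.7, 1.3]
width: 44.2
```

```bash
cat > look.py <<'E'
import sys,workcell as w
from h import *
tag=sys.argv[1]
o=w.get_obs();print(stat(o),plan(o,(-36,5.6),30,-.154)[:4])
im=w.get_image("top");z=cv2.resize(im[130:280,240:470],None,fx=3.4,fy=3.4,interpolation=2);cv2.imwrite(f"pics/{tag}t.png",z[:,:,::-1])
E
python3 look.py a
```

```text
{'t': 5.8, 'nest': array([-130.8,   13.9]), 'z': np.float64(39.5), 'push': np.float64(-0.147), 'F': array([ 0.6, -0.7,  1.3]), 'w': 44.2, 'tilt': array([ 0.022, -0.007, -1.   ])} ('tool shift cm', array([-0.59, -9.5 ,  0.92]), 'turn deg', np.float64(0.4))
```

View pics/at.png

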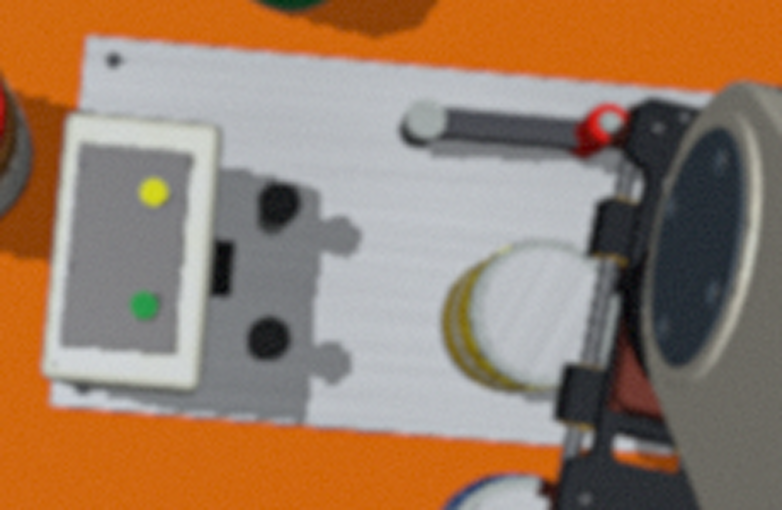

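The top view shows the can now at zoom (540,315), still upright between the fingers. The tool drifted up about 10 mm and 6 mm sideways, so I'll correct for that while pushing.

Request:
arm_command --increments '[[[-0.1,-0.4,0.5],0],[[-0.1,-0.4,0.4],0],[[-0.1,-0.5,0.2],0],[[-0.05,-0.5,0.1],0],[[-0.05,-0.5,0.1],0],[[-0.05,-0.5,0.1],0],[[-0.05,-0.5,0.1],0],[[-0.05,-0.5,0.1],0]]'

```text
t: 6.65
ee_pos: [514.4, -27.1, 22.6]
orientation: [3.12, -0.314, 0.04]
ft_force: [0.2, -4.0, 4.9]
width: 44.0
```

```bash
python3 look.py b
python3 - <<'E'
import workcell as w
from h import *
print(w2n(onz(cam(w,"top"),(240+540/3.4,130+315/3.4),86)))
E
```

```text
{'t': 6.65, 'nest': array([-90.7,  12.3]), 'z': np.float64(22.6), 'push': np.float64(-0.148), 'F': array([ 0.2, -4. ,  4.9]), 'w': 44.0, 'tilt': array([ 0.025, -0.008, -1.   ])} ('tool shift cm', array([-0.12, -5.5 , -0.76]), 'turn deg', np.float64(0.3))
[-93.89430227  12.60046844]
```

View pics/bt.png

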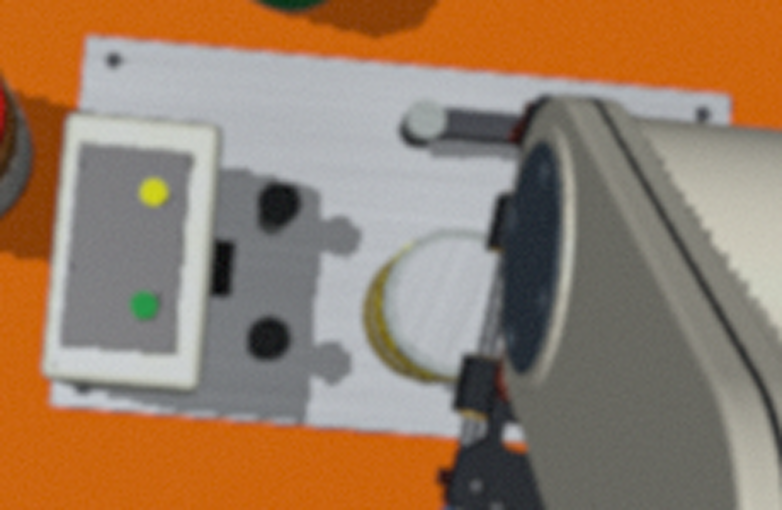

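Request:
arm_command --increments '[[[-0.05,-0.4,-0.2],0],[[-0.05,-0.4,-0.1],0],[[-0.05,-0.4,0],0],[[-0.05,-0.4,0],0],[[-0.05,-0.4,0],0],[[-0.05,-0.4,0],0]]'

```text
t: 7.3
ee_pos: [514.2, 0.6, 24.2]
orientation: [3.121, -0.314, 0.033]
ft_force: [0.4, -1.9, -0.9]
width: 43.8
```

```bash
python3 look.py c
python3 - <<'E'
import workcell as w
from h import *
print(w2n(onz(cam(w,"top"),(240+462/3.4,130+305/3.4),86)))
E
```

```text
{'t': 7.3, 'nest': array([-63. ,  13.9]), 'z': np.float64(24.2), 'push': np.float64(-0.148), 'F': array([ 0.4, -1.9, -0.9]), 'w': 43.8, 'tilt': array([ 0.02 , -0.007, -1.   ])} ('tool shift cm', array([ 0.43, -2.79, -0.58]), 'turn deg', np.float64(0.3))
[-57.92097055  11.03947597]
```

View pics/ct.png

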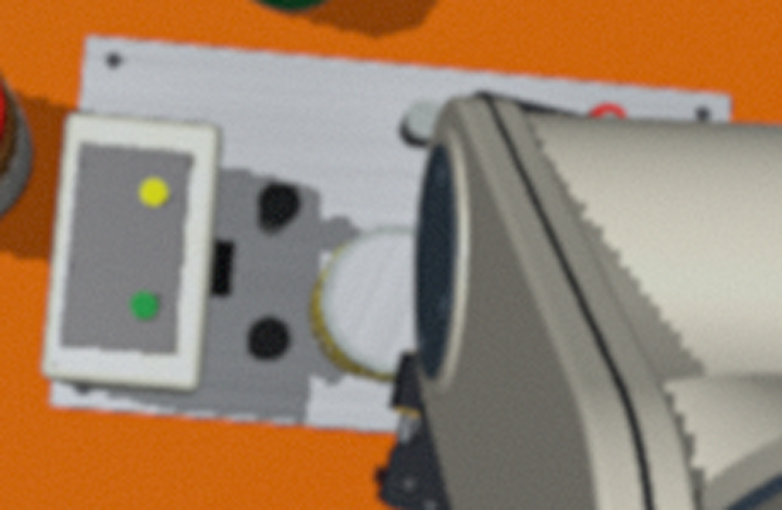

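Request:
arm_command --increments '[[[0.08,-0.3,-0.1],0],[[0.08,-0.3,-0.1],0],[[0.08,-0.3,0],0],[[0.08,-0.3,0],0],[[0.08,-0.3,0],0],[[0.08,-0.3,0],0]]'

```text
t: 7.95
ee_pos: [522.5, 19.0, 26.3]
orientation: [3.121, -0.314, 0.031]
ft_force: [-0.2, -1.5, -0.2]
width: 44.0
```

```bash
python3 look.py d
python3 - <<'E'
import workcell as w
from h import *
print(w2n(onz(cam(w,"top"),(240+394/3.4,130+303/3.4),86)))
E
```

```text
{'t': 7.95, 'nest': array([-44.2,   6.6]), 'z': np.float64(26.3), 'push': np.float64(-0.148), 'F': array([-0.2, -1.5, -0.2]), 'w': 44.0, 'tilt': array([ 0.019, -0.006, -1.   ])} ('tool shift cm', array([-0.02, -0.82, -0.38]), 'turn deg', np.float64(0.3))
[-26.90390649  12.72430236]
```

View pics/dt.png

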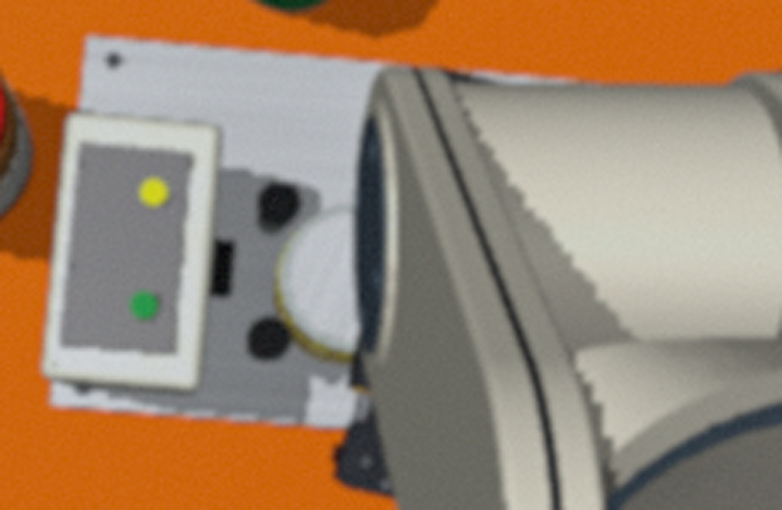

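Request:
arm_command --increments '[[[0.03,-0.2,-0.1],0],[[0.03,-0.2,-0.1],0],[[0.03,-0.2,0],0],[[0.03,-0.2,0],0]]'

```text
t: 8.4
ee_pos: [525.8, 27.4, 28.5]
orientation: [3.121, -0.314, 0.032]
ft_force: [0.5, -1.5, -1.4]
width: 44.0
```

```bash
python3 look.py e
python3 - <<'E'
import workcell as w
from h import *
print(w2n(onz(cam(w,"top"),(240+352/3.4,130+282/3.4),86)))
E
```

```text
{'t': 8.4, 'nest': array([-35.6,   3.8]), 'z': np.float64(28.5), 'push': np.float64(-0.148), 'F': array([ 0.5, -1.5, -1.4]), 'w': 44.0, 'tilt': array([ 0.02 , -0.006, -1.   ])} ('tool shift cm', array([-0.17,  0.06, -0.16]), 'turn deg', np.float64(0.3))
[-7.21235586  4.82413994]
```

View pics/et.png

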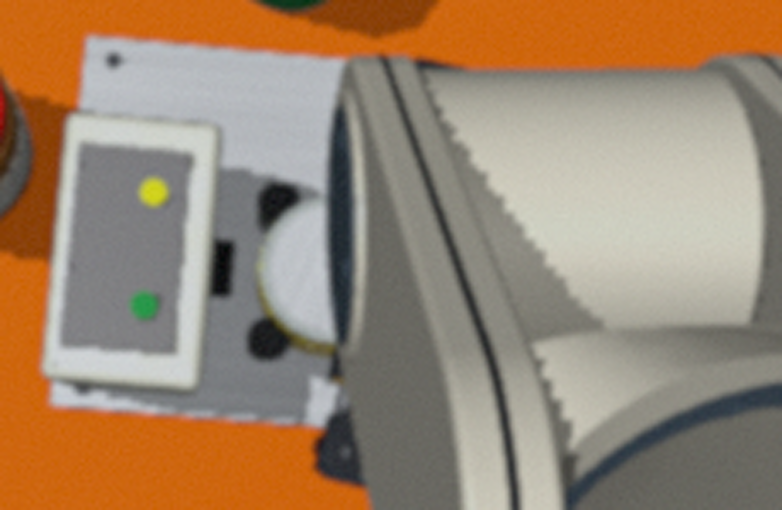

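The can is nearly seated, with its top's left edge at zoom x≈260 between the caps and a force of only 1.5 N. I'll back off, close the fingers and square up for the nudge.

Request:
arm_command --increments '[[[0,1.5,0],0],[[0,2,0],0],[[0,0,0],0]]'

```text
t: 8.75
ee_pos: [519.3, -8.3, 28.9]
orientation: [3.122, -0.311, 0.035]
ft_force: [1.1, 1.0, -1.0]
width: 44.0
```

Request:
arm_command --increments '[[[0,0,0],-8.5],[[0,0,0],0],[[0,0,0],0],[[0,0,0],0],[[0,0,0],0]]' --gripper 0

```text
t: 9.25
ee_pos: [519.6, -9.5, 29.3]
orientation: [3.135, -0.09, 0.036]
ft_force: [0.4, 0.2, -0.0]
width: 7.2
```

```bash
python3 p.py -48 0 28 0
python3 - <<'E'
import workcell as w
from h import *
o=w.get_obs()
im=w.get_image("wrist");cv2.imwrite("pics/fw.png",im[:,:,::-1])
im=w.get_image("top");z=cv2.resize(im[130:280,240:470],None,fx=3.4,fy=3.4,interpolation=2);cv2.imwrite(f"pics/ft.png",z[:,:,::-1])
C=cam(w,"wrist",o)
for n,p,z in [("can",(0,0),86),("lp",(27,32),64),("rp",(27,-32),64)]: print(n,proj(C,np.r_[n2w(p),z]).round(1))
E
```

```text
{'t': 9.25, 'nest': array([-72.8,   8. ]), 'z': np.float64(29.3), 'push': np.float64(-0.005), 'F': array([ 0.4,  0.2, -0. ]), 'w': 7.2, 'tilt': array([ 0.023, -0.006, -1.   ])}
('tool shift cm', array([ 0.78, -2.48,  0.13]), 'turn deg', np.float64(-0.3), 'world d', array([ 9.3, 24.4, -1.3]))
can [345.7 109.7]
lp [253.1  33.8]
rp [427.5  33.8]
```

View pics/fw.png

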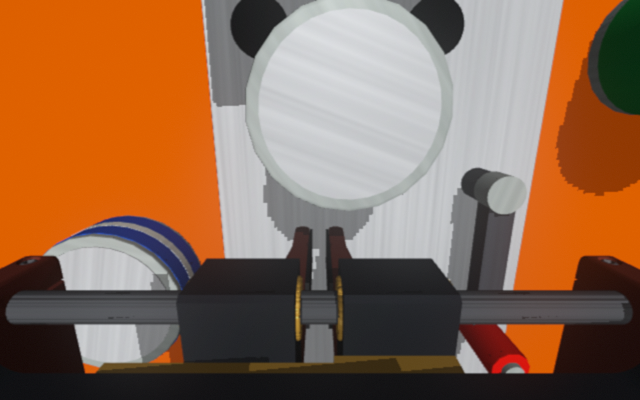

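View pics/ft.png

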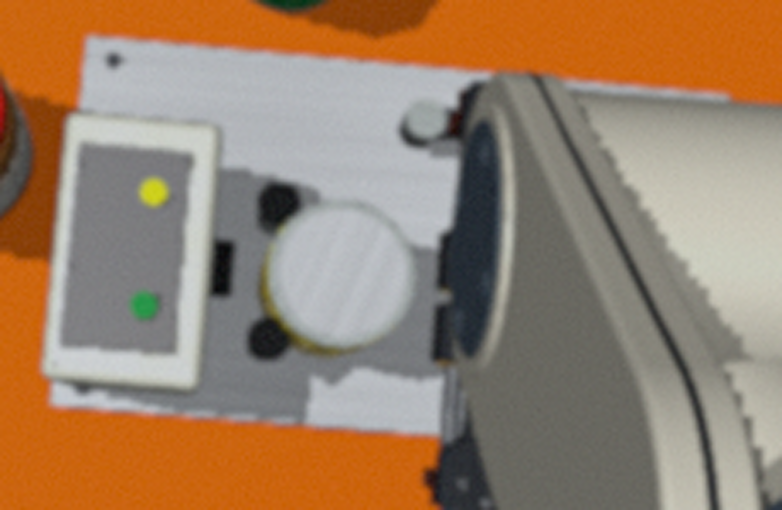

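In the wrist view the can top is centred at (350,104), between the caps at about (258,25) and (437,25). It is within about 1 mm of centre and 1-2 mm short of the seat. Now the nudge with closed fingers.

Request:
arm_command --increments '[[[0.9,0,0],0],[[0,-0.8,0],0],[[0,-0.8,0],0],[[0,-0.6,0],0],[[0,0,0],0]]'

```text
t: 9.85
ee_pos: [531.2, 14.4, 29.4]
orientation: [3.135, -0.09, 0.037]
ft_force: [-1.1, 0.5, 0.6]
width: 0.9
```

```bash
python3 p.py -42 -1 28 0
```

```text
{'t': 9.85, 'nest': array([-48.3,  -2.3]), 'z': np.float64(29.4), 'push': np.float64(-0.005), 'F': array([-1.1,  0.5,  0.6]), 'w': 0.9, 'tilt': array([ 0.023, -0.006, -1.   ])}
('tool shift cm', array([-0.14, -0.63,  0.13]), 'turn deg', np.float64(-0.3), 'world d', array([-1. ,  6.4, -1.4]))
```

Request:
arm_command --increments '[[[0,-0.2,0],0],[[0,-0.2,0],0],[[0,-0.1,0],0]]'

```text
t: 10.15
ee_pos: [532.5, 18.7, 29.8]
orientation: [3.133, -0.087, 0.04]
ft_force: [-0.3, -7.9, -0.8]
width: 0.8
```

```bash
python3 p.py -42 -1 28 0
```

```text
{'t': 10.15, 'nest': array([-44. ,  -3.4]), 'z': np.float64(29.8), 'push': np.float64(-0.003), 'F': array([-0.3, -7.9, -0.8]), 'w': 0.8, 'tilt': array([ 0.025, -0.008, -1.   ])}
('tool shift cm', array([-0.25, -0.2 ,  0.17]), 'turn deg', np.float64(-0.2), 'world d', array([-2.3,  2.1, -1.8]))
```

Request:
arm_command --increments '[[[-0.05,-0.1,0],0],[[0,-0.1,0],0]]'

```text
t: 10.35
ee_pos: [532.5, 18.6, 29.9]
orientation: [3.131, -0.086, 0.041]
ft_force: [-0.3, -8.4, 0.1]
width: 0.4
```

```bash
python3 p.py -42 -1 28 0
```

```text
{'t': 10.35, 'nest': array([-44. ,  -3.4]), 'z': np.float64(29.9), 'push': np.float64(-0.002), 'F': array([-0.3, -8.4,  0.1]), 'w': 0.4, 'tilt': array([ 0.026, -0.01 , -1.   ])}
('tool shift cm', array([-0.25, -0.21,  0.18]), 'turn deg', np.float64(-0.1), 'world d', array([-2.3,  2.2, -1.9]))
```

The tool stopped firmly at nest x -44.0, exactly where a seated can would stop it, with 8 N. I'll back off and check.

Request:
arm_command --increments '[[[0,1,0],0],[[0,3,0],0],[[0,3,0],0],[[0,0,0],0]]'

```text
t: 10.75
ee_pos: [528.5, -53.9, 30.6]
orientation: [3.131, -0.083, 0.042]
ft_force: [-0.1, -0.2, -0.2]
width: 0.0
```

```bash
cat > pic.py <<'E'
import sys,workcell as w
from h import *
tag=sys.argv[1];o=w.get_obs();print(stat(o))
im=w.get_image("wrist");cv2.imwrite(f"pics/{tag}w.png",im[:,:,::-1])
im=w.get_image("top");z=cv2.resize(im[130:280,240:470],None,fx=3.4,fy=3.4,interpolation=2);cv2.imwrite(f"pics/{tag}t.png",z[:,:,::-1])
C=cam(w,"wrist",o)
for n,p,z in [("can",(0,0),86),("lp",(27,32),64),("rp",(27,-32),64),("piv",(-44,-85),38),("rollerclosed",(-44,0),62)]: print(n,proj(C,np.r_[n2w(p),z]).round(1))
print("top can",(proj(cam(w,"top"),np.r_[n2w((0,0)),86])-[240,130])*3.4)
E
python3 pic.py g
```

```text
{'t': 10.75, 'nest': array([-116.7,   -3.2]), 'z': np.float64(30.6), 'push': np.float64(-0.001), 'F': array([-0.1, -0.2, -0.2]), 'w': 0.0, 'tilt': array([ 0.027, -0.01 , -1.   ])}
can [311.8 -48. ]
lp [ 213.8 -112.7]
rp [ 406.8 -109.4]
piv [490.  111.1]
rollerclosed [312.2 111. ]
top can [336.92287032 270.07975889]
```

View pics/gw.png

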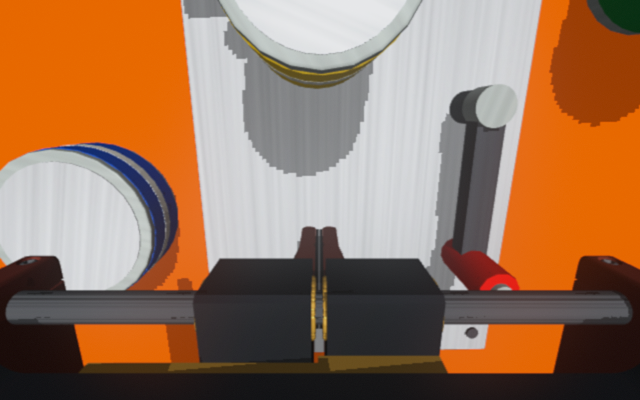

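View pics/gt.png

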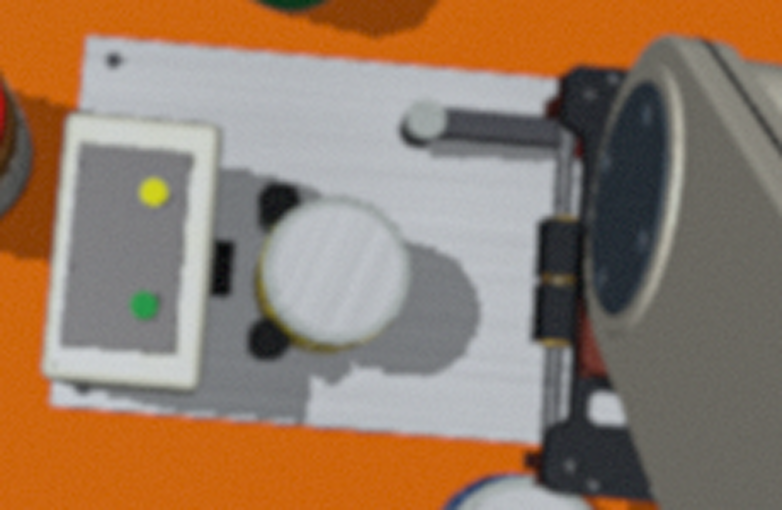

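The can's top is at zoom (335,272) against a seat prediction of (337,270), so it is seated to about 0.5 mm. Next I'll raise the tool and go round to the outer side of the roller.

Request:
arm_command --increments '[[[0,0,-4.5],0],[[0,0,-4.5],0],[[0,0,0],0],[[4,0.4,0],-8.5],[[4,0,0],-8.5],[[4,0,0],-8.5],[[0,0,0],-8.5],[[0,0,0],-8.5],[[0,0,0],-8.5],[[0,0,0],-8.5],[[0,0,0],-8.5],[[0,0,0],-8.5],[[0,0,0],-8.5],[[0,0,0],-5],[[0,0,0],0]]'

```text
t: 12.35
ee_pos: [641.1, -26.3, 111.1]
orientation: [2.239, 2.192, 0.003]
ft_force: [-0.4, 0.0, -0.5]
width: 0.7
```

```bash
python3 p.py -129 -123 120 1.55
```

```text
{'t': 12.35, 'nest': array([ -83.3, -114.2]), 'z': np.float64(111.1), 'push': np.float64(1.602), 'F': array([-0.4,  0. , -0.5]), 'w': 0.7, 'tilt': array([ 0.008, -0.005, -1.   ])}
('tool shift cm', array([-4.6 ,  0.75, -0.87]), 'turn deg', np.float64(3.0), 'world d', array([  6.4, -46.1,   8.9]))
```

Request:
arm_command --increments '[[[-4.6,0.8,0],0],[[0,0,0],0],[[0,0,0],0]]'

```text
t: 12.65
ee_pos: [647.5, -70.5, 109.0]
orientation: [2.244, 2.189, 0.002]
ft_force: [0.4, -0.9, 0.4]
width: 0.5
```

```bash
python3 p.py -129 -123 44 1.57; python3 pic.py h
```

```text
{'t': 12.65, 'nest': array([-127.1, -122.9]), 'z': np.float64(109.0), 'push': np.float64(1.598), 'F': array([ 0.4, -0.9,  0.4]), 'w': 0.5, 'tilt': array([ 0.005, -0.004, -1.   ])}
('tool shift cm', array([-0.17, -0.02,  6.5 ]), 'turn deg', np.float64(1.6), 'world d', array([  0. ,  -1.9, -65. ]))
{'t': 12.65, 'nest': array([-127.1, -122.9]), 'z': np.float64(109.0), 'push': np.float64(1.598), 'F': array([ 0.4, -0.9,  0.4]), 'w': 0.5, 'tilt': array([ 0.005, -0.004, -1.   ])}
can [565.8  16.4]
lp [597.3 -33.9]
rp [570.7  86. ]
piv [431.2 162. ]
rollerclosed [462.   26.1]
top can [336.92287032 270.07975889]
```

View pics/hw.png

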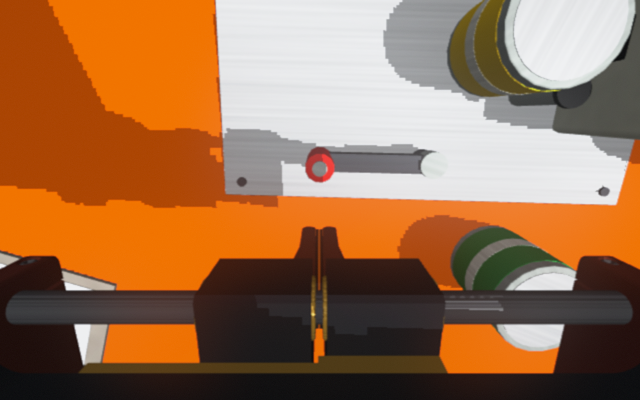

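The roller is at (320,168) in the wrist view, straight ahead of the closed fingers. The can still looks seated. I'll lower the tool.

Request:
arm_command --increments '[[[0,0.3,3],0],[[0,0,2.5],0],[[0,0,0.5],0],[[0,0,0],0]]'

```text
t: 13.15
ee_pos: [651.7, -67.2, 48.8]
orientation: [2.241, 2.19, 0.004]
ft_force: [0.6, 0.1, -0.1]
width: 1.2
```

```bash
python3 p.py -129 -108 44 1.57
```

```text
{'t': 13.15, 'nest': array([-123.5, -126.9]), 'z': np.float64(48.8), 'push': np.float64(1.6), 'F': array([ 0.6,  0.1, -0.1]), 'w': 1.2, 'tilt': array([ 0.007, -0.004, -1.   ])}
('tool shift cm', array([-0.49, -1.91,  0.47]), 'turn deg', np.float64(1.7), 'world d', array([-19.2,  -4.5,  -4.8]))
```

Request:
arm_command --increments '[[[-0.4,-0.8,0.3],0],[[0,-0.8,0.2],0],[[0,0,0],0],[[0,0,0],0]]'

```text
t: 13.55
ee_pos: [635.3, -70.5, 46.4]
orientation: [2.239, 2.189, 0.007]
ft_force: [0.3, -0.1, 0.9]
width: 0.4
```

Request:
arm_command --increments '[[[-0.12,-0.6,0],4],[[-0.12,-0.6,0],4],[[-0.12,-0.6,0],4],[[-0.12,-0.6,0],4]]'

```text
t: 13.95
ee_pos: [614.1, -72.9, 49.2]
orientation: [2.527, 1.84, 0.019]
ft_force: [0.5, -0.4, -0.0]
width: 0.4
```

```bash
cat > g.py <<'E'
import workcell as w
from h import *
o=w.get_obs();s=stat(o);print(s)
# for current push angle, ideal F touching roller
P=np.array([-44,-85.]);a=s["push"]+np.pi/2
r=np.array([np.cos(a),np.sin(a)]);t=np.array([np.cos(s["push"]),np.sin(s["push"])])
F=P+85*r-20*t; e=w2n(o["ee_pos"])-F
print("ideal",F.round(1),"err ahead(t)",round(e@t,1),"err tool x",round(-e@r,1))
E
python3 g.py; python3 pic.py i >/dev/null
```

```text
{'t': 13.95, 'nest': array([-131.2,  -89.7]), 'z': np.float64(49.2), 'push': np.float64(1.311), 'F': array([ 0.5, -0.4, -0. ]), 'w': 0.4, 'tilt': array([ 0.019, -0.005, -1.   ])}
ideal [-131.3  -82.5] err ahead(t) -6.9 err tool x 1.9
```

View pics/iw.png

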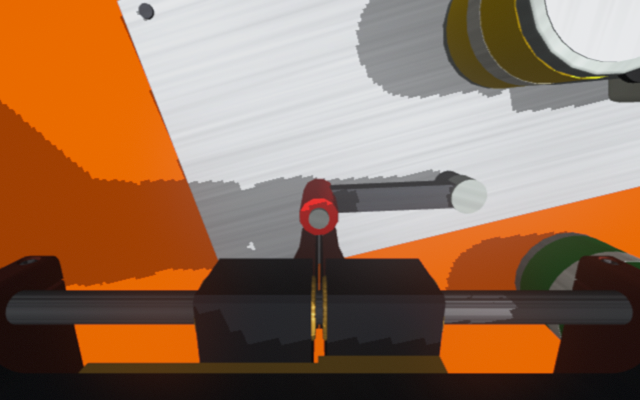

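The roller is against the fingertips at (318,215) in the wrist view, and the arm is turning. I'll continue the arc.

Request:
arm_command --increments '[[[-0.14,-0.65,0.2],4],[[-0.14,-0.65,0.15],4],[[-0.14,-0.65,0.1],4],[[-0.14,-0.65,0.1],4],[[-0.14,-0.65,0.1],4],[[-0.14,-0.65,0.1],4]]'

```text
t: 14.65
ee_pos: [581.0, -63.5, 44.1]
orientation: [2.852, 1.272, 0.037]
ft_force: [0.3, -0.1, -0.8]
width: 0.0
```

```bash
python3 g.py
```

```text
{'t': 14.65, 'nest': array([-123.6,  -56.1]), 'z': np.float64(44.1), 'push': np.float64(0.892), 'F': array([ 0.3, -0.1, -0.8]), 'w': 0.0, 'tilt': array([ 0.029, -0.007, -1.   ])}
ideal [-122.7  -47.2] err ahead(t) -7.5 err tool x 4.9
```

Request:
arm_command --increments '[[[-0.25,-0.65,0],3],[[-0.25,-0.65,0],3],[[-0.2,-0.65,0],3.5],[[-0.2,-0.65,0],3.5],[[-0.2,-0.65,0],3.5]]'

```text
t: 15.15
ee_pos: [555.0, -47.2, 45.3]
orientation: [3.006, 0.848, 0.052]
ft_force: [-0.3, -0.8, -0.0]
width: 0.6
```

```bash
python3 g.py;  python3 pic.py j >/dev/null
```

```text
{'t': 15.15, 'nest': array([-108.6,  -29.3]), 'z': np.float64(45.3), 'push': np.float64(0.602), 'F': array([-0.3, -0.8, -0. ]), 'w': 0.6, 'tilt': array([ 0.037, -0.009, -0.999])}
ideal [-108.6  -26.3] err ahead(t) -1.7 err tool x 2.5
```

View pics/jw.png

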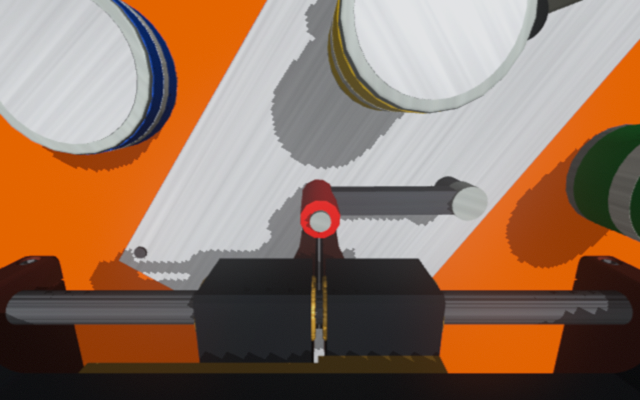

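The arm is well engaged with the roller centred at (320,218). About 0.6 rad remains.

Request:
arm_command --increments '[[[-0.2,-0.6,0],4],[[-0.2,-0.6,0],4],[[-0.18,-0.6,0],4],[[-0.18,-0.6,0],4],[[-0.18,-0.6,0],4]]'

```text
t: 15.75
ee_pos: [537.9, -24.4, 45.7]
orientation: [3.111, 0.322, 0.063]
ft_force: [-0.3, -0.2, -1.0]
width: 0.5
```

```bash
python3 g.py
```

```text
{'t': 15.75, 'nest': array([-86.8, -11.1]), 'z': np.float64(45.7), 'push': np.float64(0.259), 'F': array([-0.3, -0.2, -1. ]), 'w': 0.5, 'tilt': array([ 0.041, -0.009, -0.999])}
ideal [-85.1  -8. ] err ahead(t) -2.4 err tool x 2.6
```

Request:
arm_command --increments '[[[-0.2,-0.45,0],3],[[-0.15,-0.4,0],3],[[-0.12,-0.4,0],3]]'

```text
t: 16.05
ee_pos: [533.3, -13.0, 46.1]
orientation: [3.129, 0.082, 0.068]
ft_force: [-0.8, -0.2, -0.9]
width: 0.8
```

```bash
python3 g.py
```

```text
{'t': 16.05, 'nest': array([-75.6,  -5.8]), 'z': np.float64(46.1), 'push': np.float64(0.105), 'F': array([-0.8, -0.2, -0.9]), 'w': 0.8, 'tilt': array([ 0.044, -0.01 , -0.999])}
ideal [-72.8  -2.6] err ahead(t) -3.1 err tool x 2.9
```

Request:
arm_command --increments '[[[-0.12,-0.3,0],3],[[-0.1,-0.3,0],2],[[0,-0.2,0],0.5]]'

```text
t: 16.35
ee_pos: [532.3, -5.3, 46.5]
orientation: [3.131, -0.061, 0.07]
ft_force: [0.0, -0.6, -0.6]
width: 0.4
```

```bash
python3 g.py;python3 pic.py k >/dev/null
```

```text
{'t': 16.35, 'nest': array([-68. ,  -4.4]), 'z': np.float64(46.5), 'push': np.float64(0.014), 'F': array([ 0. , -0.6, -0.6]), 'w': 0.4, 'tilt': array([ 0.044, -0.01 , -0.999])}
ideal [-65.2  -0.3] err ahead(t) -2.8 err tool x 4.1
```

View pics/kw.png

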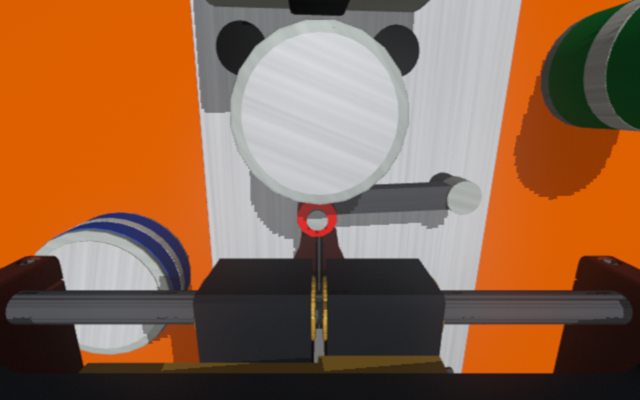

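The roller at (317,220) is just behind the can and not yet pressed on it; the force is about 0.6 N. I'll advance in millimetres until the force rises.

Request:
arm_command --increments '[[[0,-0.2,0],0.5],[[0,-0.15,0],0]]'

```text
t: 16.65
ee_pos: [533.1, -1.9, 46.6]
orientation: [3.131, -0.071, 0.071]
ft_force: [-1.0, -1.3, -0.1]
width: 0.3
```

```bash
python3 g.py
```

```text
{'t': 16.65, 'nest': array([-64.5,  -5.1]), 'z': np.float64(46.6), 'push': np.float64(0.007), 'F': array([-1. , -1.3, -0.1]), 'w': 0.3, 'tilt': array([ 0.045, -0.01 , -0.999])}
ideal [-64.6  -0.1] err ahead(t) 0.0 err tool x 4.9
```

Request:
arm_command --increments '[[[-0.05,-0.12,0],0],[[0,-0.1,0],0]]'

```text
t: 16.85
ee_pos: [533.1, -1.0, 46.6]
orientation: [3.128, -0.067, 0.072]
ft_force: [-0.7, -11.1, 1.2]
width: 0.5
```

```bash
python3 g.py
```

```text
{'t': 16.85, 'nest': array([-63.7,  -5. ]), 'z': np.float64(46.6), 'push': np.float64(0.01), 'F': array([ -0.7, -11.1,   1.2]), 'w': 0.5, 'tilt': array([ 0.046, -0.013, -0.999])}
ideal [-64.8  -0.2] err ahead(t) 1.1 err tool x 4.8
```

There is firm contact at 11 N, with the tool at nest x -63.7 where -64 was expected. I'll back straight off, raise and check.

Request:
arm_command --increments '[[[0,0.5,0],0],[[0,2,0],0],[[0,3,0],0],[[0,3,0],0],[[0,2,-2],0],[[0,3,-4],0],[[0,3,-4.5],0],[[0,0,-4.5],0],[[0,0,0],0],[[0,0,0],0]]'

```text
t: 17.85
ee_pos: [519.5, -169.3, 200.7]
orientation: [3.13, -0.061, 0.073]
ft_force: [-0.3, 1.1, 0.1]
width: 0.6
```

```bash
python3 pic.py l
python3 - <<'E'
import workcell as w
from h import *
s=w.get_image("side");a=cv2.resize(s[130:270,270:440],None,fx=4,fy=4,interpolation=2); cv2.imwrite("pics/ls.png",a[:,:,::-1])
T=cam(w,"top");S=cam(w,"side")
for n,p,z in [("can",(0,0),86),("roller",(-44,0),62)]:
    print(n,((proj(T,np.r_[n2w(p),z])-[240,130])*3.4).round(1),((proj(S,np.r_[n2w(p),z])-[270,130])*4).round(1))
E
```

```text
{'t': 17.85, 'nest': array([-2.324e+02, -2.000e-01]), 'z': np.float64(200.7), 'push': np.float64(0.013), 'F': array([-0.3,  1.1,  0.1]), 'w': 0.6, 'tilt': array([ 0.046, -0.011, -0.999])}
can [ 315.2 -122.5]
lp [ 271.9 -148.1]
rp [ 356.8 -143.6]
piv [406.8 -20.1]
rollerclosed [313.6 -35.3]
top can [336.92287032 270.07975889]
can [336.9 270.1] [258.9 210.6]
roller [423.9 283.5] [291.7 203.4]
```

View pics/lw.png

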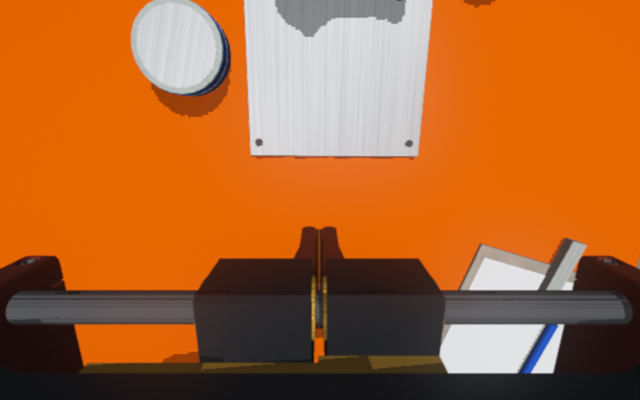

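View pics/lt.png

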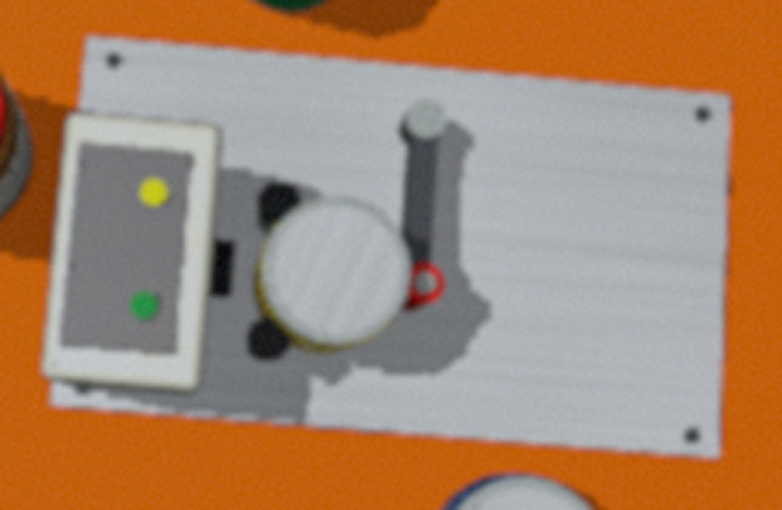

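View pics/ls.png

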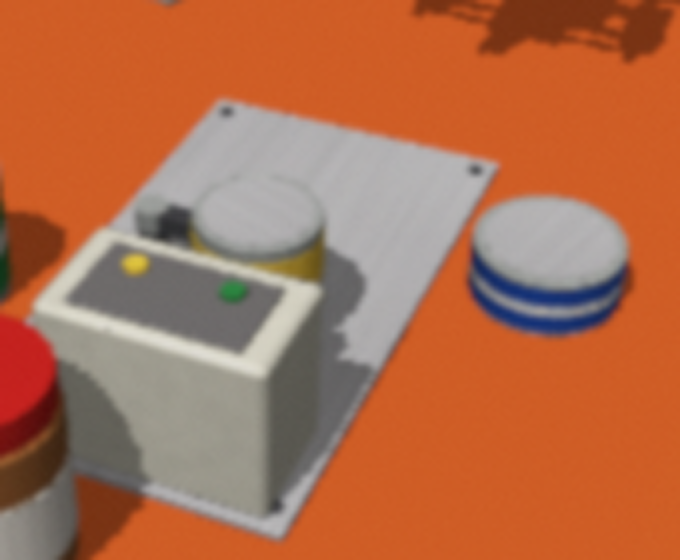

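The top view shows the can top at zoom (335,272), where the seat prediction is (337,270). The roller top is at (425,284) against a predicted (424,283.5). The can stands upright, and the flat tin, the visible parts of the green can and jar are where they were. Handing in.

```bash
python3 -c "
from workcell import *
print(close_job())"
```

```text
the job is handed in; nothing more can be done
None
```

I slid the yellow can along the deck with two spread fingertips, then settled it against both posts with a closed-finger nudge. After that I swung the arm in by pushing the roller from its outer side until it pressed on the can. I backed the robot clear and handed the job in at about 18 s; no verdict is reported.

**Last checks:**
- **Nudge:** the tool stopped at nest x -44.0, exactly as a seated can requires, with about 8 N.
- **Roller push:** it met firm contact at about 11 N with the tool at nest x -63.7, against an expected -64.
- **Final top view:** the roller lies within about 0.5 mm of its closed position. The can lies within about 1 mm of its seat, which is inside the 2 mm calibration.
- **Can and groceries:** the can stands upright. The flat tin has not moved, and the parts of the green can and jar in view are in place, though both were partly cut off in the last pictures.

**Disagreements:** the tool drifted 5–10 mm on long moves and ended up tilted by about 0.046 rad, so I corrected its position from measurements as I went. The wrist camera disagreed with the fixed cameras by 2–3 mm. In the last side view the housing and can hide the posts and the roller. That the roller is touching therefore rests on the contact force and the top view.

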